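Hang the setting ring on the gauge carousel's bare hook

ROBOT

A 6-joint arm with a two-finger parallel gripper is mounted at the origin on the work surface. World frame = base frame: x ahead of the robot, y to its left, z up, the work surface at z = 0. Lengths are in m, angles in rad, forces in N, time in s.
With the tool pointing down it reaches from about 0.275 to 0.825 m from the base axis. Payload 4.9 kg.
Tool frame: the origin (TCP) lies at the very end of the fingers, on their centre line; the grasp point (between the pads) lies 19 mm behind it; z points along the fingers, y is the direction in which the jaws open and shut (so a half turn about z gives the same grasp; the last joint's range is limited). The gripper opens to 85 mm and grips with 20 to 120 N. Pads are 22 mm wide; open, the fingers measure 114 mm over their backs; the gripper's body (76 mm by 85 mm) begins 54 mm behind the grasp point. The pads swing forward as they close: fully open they stand 13 mm farther back than shut.
Start: joints at [1.185, 0.326, -0.193, 1.052, 0, 1.437], TCP at [0.137, 0.533, 0.231] pointing down, gripper open.
Joint ranges: [-2.65, 2.65], [-0.97, 1.79], [-1.3, 1.35], [-1.93, 2.1], [-1.47, 1.37], [-3.14, 3.14]. Speed limits (rad/s): [2.57, 2.57, 3.14, 3.14, 3.14, 3.14].

INTERFACE

Orientations are given as a unit quaternion [x, y, z, w].
In Python, from rig import status, camera, ticket gives the robot as it stands.
- The arm moves only by the tool step_arm, never from a script. Its argument "increments" is a list of rows, each a list of 7 numbers: the opening, from 0 (shut) to 1 (fully open), then the shift along the world's x, y, z in cm, then the turn, a rotation vector about the world's x, y, z in degrees. In form: [[jaw, tx, ty, tz, ax, ay, az], ...]. A call has 1 to 10 rows; each row is the pose to reach, as a shift and turn from the pose commanded when the call began; what a row does not reach only later rows make up. A row lasts 1/10 s, in which the tool goes at most 50 mm and 8.59 degrees, less where a joint would pass 70% of its speed; a pose out of reach is approached as far as the arm can. A call with a gripper value outside its range is refused whole. The fingers move at their own pace and stop on an object; the grip force is fixed at half the most. Time passes only in rows, so rows that repeat a pose let the fingers close. It gives the time, the measured TCP pose, the force and the opening at its end, in the units of the state.
- status.get_obs(): the state, without advancing time (a new reading comes with each control period).
- camera(name): name is "scene" or "top" or "wrist"; returns a dict with "frame" (420x560x3 uint8, red, green, blue), "depth" (420x560 float32, m along the optical axis (not along the pixel's ray), 0 where there is no reading), "mtx" (3x3 intrinsics, pixels), "R" (3x3) and "t" (3): a world point X has camera coordinates R X + t. Camera axes: x right, y down, z forward; pixel columns grow to the right and rows downward; lengths in m; the calibration is good to about 2 mm. A picture is of the moment at which its call begins.
- ticket.close_job(): hands the job in, once; it reports no verdict.
The state is a dict: "t": time; "qpos": joint angles; "joint_vel": joint speeds; "joint_torque": joint torques, N m; "position": TCP position; "eef_rot": TCP orientation; "ft_force": force on the tool from outside, world axes, zero at the start; "torque": the same for the moment, N m; "opening": finger opening in m.
Only numpy, scipy, OpenCV 4.12 (cv2) and the standard library are available. Lean on these libraries where they do the work, as an engineer would, in place of code of your own. Each camera call takes 0.05 s, during which the arm holds its last target.

TASK

Put the ring gauge standing in the V-block away on the gauge carousel. First turn the carousel, without spinning it, until its one bare hook faces the front; then pass the ring over the hook's upturned tip, slide it home against the back rest, and lower it gently, by feel, until the hook carries it before you let go. The carousel must stay facing that way and the bottle and screwdriver must stay where they are.

Things in the scene. Friction and masses are not known exactly. Their poses are not given: they have to be found in the camera images.
- stand: Fixed grey base plate 150 x 150 mm, top 15 mm above the bench, with an upright 18 mm post to 195 mm high. Origin: on the bench, on the post's axis, which is the carousel's turning axis. Its -x points to the front (the robot's side); its z is up. The carousel head is clamped at some height on the post: the hooks' rods lie 110 to 170 mm above the bench, not measured: find it by touch or sight.
- carousel (a joint): Turning angle of the head (rad), anticlockwise from above. 0 or 6.283: bare hook faces the front (stand's -x); endless either way; stiff bearing (0.2 N m) stays where left. Head: hub 52 mm across, top 14 mm over the rods; five level radial hooks 72 degrees apart, four hung with rings up to 60 mm across that rise 19 mm over the rods; one bare.
- front (a point): Middle of the base plate's front edge, on its top face, straight below the bare hook when that faces the front. Each hook is an 8 mm round rod, level out to 90 mm from the axis, then turned up: its tip ends 102 mm out and 16 mm over the rod's centre line. Back rest: an upright plate 32 mm wide across the rod (3 mm over to 32 mm under its centre line), outer face 62 mm from the axis.
- ring: Plain steel ring gauge, 54 mm outside, bore 24 mm, 14 mm thick, about 0.2 to 0.3 kg, standing on edge in the V-block. Origin at its centre, x along the bore, level at the start. It can be pinched over its two flat faces, by the top of the rim (15 mm wide), from above. Hung home on the hook its centre is 69 mm from the carousel's axis and 8 mm below the rod's centre line.
- vblock: Fixed steel V-block 40 x 60 x 36 mm, groove along its x. Origin under its centre, on the bench. The ring's centre stands 52 mm above the bench, within 6 mm of the block's middle, its bore along the groove.
- bottle: Grey dispenser bottle, 62 mm across, 130 mm tall, origin under its centre; a bystander.
- driver: Screwdriver 150 mm long lying along its x on the bench; a bystander.
Things that resemble listed ones, but are neither listed nor needed, are in the scene too. Of the things shaped like the ring, the steel one is meant.

How it is judged:
On the way, in this order (a step that is already met when the one before it is completed fails the run):
1. the bare hook has been turned to the front (within 14 degrees) with the ring clear of the carousel ((value of joint carousel between -0.25 and 0.25 rad or value of joint carousel between 6.0332 and 6.5332 rad) and contact force between ring and carousel below 0.05 N), for 0.2 s.
2. the ring, still held, is over the hook and home against the back rest, and the hook bears its weight ((value of joint carousel between -0.25 and 0.25 rad or value of joint carousel between 6.0332 and 6.5332 rad) and contact force between ring and carousel above 0.8 N and contact force between the fingers and ring above 1 N and x of ring in the frame of carousel between -0.0735 and -0.062 m and y of ring in the frame of carousel between -0.008 and 0.008 m and z of ring in the frame of carousel between -0.011 and -0.005 m), for 0.2 s.
At the end, for the whole second after the job is handed in: The bare hook still faces the front within 14 degrees, and the ring hangs on it, level within 10 degrees, at rest and released, its centre within 4.5 mm of home against the back rest, within 8 mm sideways of the rod and 5 to 11 mm below its centre line ((value of joint carousel between -0.25 and 0.25 rad or value of joint carousel between 6.0332 and 6.5332 rad) and contact force between ring and carousel above 1 N and contact force between the fingers and ring below 0.05 N and linear speed of ring below 0.02 m/s and angular speed of ring below 0.3 rad/s and angle between ring's own x axis and vertical between 1.4 and 1.74 rad and x of ring in the frame of carousel between -0.0735 and -0.062 m and y of ring in the frame of carousel between -0.008 and 0.008 m and z of ring in the frame of carousel between -0.011 and -0.005 m); the robot touches nothing.
It fails at once if the ring is pressed on the carousel with more than 20 N (contact force between ring and carousel above 20 N).
It fails at once if the carousel is spun faster than 2.5 rad/s (velocity of joint carousel above 2.5 rad/s or velocity of joint carousel below -2.5 rad/s).
It fails at once if the bottle is moved more than 15 mm (distance of bottle from where it was at the start of the episode above 0.015 m).
It fails at once if the screwdriver is moved more than 15 mm (distance of driver from where it was at the start of the episode above 0.015 m).
It also fails if it takes over 72 s, if anything falls off the work surface, if the arm or the gripper's body presses on something with over 40 N, if the wrist force passes 120 N, or if a joint passes its speed limit or range.

## Working session

There is one attempt and no reset: what is moved stays moved. The work goes in short steps, Python scripts to look and compute and a tool call to move; the robot and the scene stay as the last step left them, time stands still between calls to the robot, and variables do not carry over. Pictures are saved under pics/ and viewed, and the job is handed in when it is done.

Besides the shell and the picture viewer there is one more tool, called after "Emit:" as a command line: name --pt "numbers of a row" for each row, then --argument value for the rest. step_arm: Moves the arm, as the interface text tells. Its arguments: {"type":"object","properties":{"increments":{"type":"array"}},"required":["increments"]}

```bash
mkdir -p pics; ls; cat > h.py <<'E'
import numpy as np, cv2
from rig import status, camera, ticket
def save(n, f): cv2.imwrite('pics/'+n+'.png', f[:,:,::-1])
def pts(c):
    d=c['depth']; h,w=d.shape; u,v=np.meshgrid(np.arange(w),np.arange(h))
    K=c['mtx']; P=np.stack([(u-K[0,2])/K[0,0]*d,(v-K[1,2])/K[1,1]*d,d],-1)
    return (P-c['t'])@c['R']
E
python3 - <<'E'
from h import *
print(status.get_obs())
for n in ['scene','top','wrist']:
    c=camera(n); save(n+'0',c['frame']); np.savez('pics/'+n+'0.npz',**c); print(n,c['mtx'].tolist(),(-c['R'].T@c['t']).tolist(),c['R'].tolist())
E
```

```text
pics
{'t': 0.0, 'qpos': array([ 1.18480917e+00,  3.26942779e-01, -1.93557342e-01,  1.05199448e+00,
        3.21518008e-05,  1.43663322e+00]), 'joint_vel': array([-8.12828104e-05, -2.12262808e-04, -7.63810909e-04, -2.71320298e-04,
        1.39466174e-03,  2.62726296e-03]), 'joint_torque': array([ 8.53016900e-04, -4.43396688e+01,  2.62442493e+01,  1.53692532e-02,
       -1.71912899e-05,  4.07235717e-06]), 'position': array([0.13678975, 0.5321366 , 0.2305125 ]), 'eef_rot': array([ 1.25579557e-01,  9.92083189e-01, -8.16446544e-04, -2.33893382e-04]), 'ft_force': array([-0.89965237,  0.33076565, -0.21455169]), 'torque': array([-0.00860402, -0.01750628,  0.01670213]), 'opening': 0.08557409787939307}
scene [[496.04398846558024, 0.0, 282.7855181923227], [0.0, 496.04398846558024, 217.95174063109508], [0.0, 0.0, 1.0]] [1.1588925725616233, 0.13136665926952254, 0.8483411601550677] [[-0.3514615197896763, 0.9360915624500158, 0.014400931116414927], [0.7178916070672666, 0.2793466309410493, -0.6376496689282153], [-0.6009213264725329, -0.21377101415246627, -0.7701918675880175]]
top [[420.11741736844795, 0.0, 277.4810964929376], [0.0, 420.11741736844795, 209.28601402391322], [0.0, 0.0, 1.0]] [0.5076175553559239, -0.05913782603595989, 0.9691313314014928] [[-0.025688592938942562, -0.9993834467494721, -0.023933711704669444], [-0.9937190875359779, 0.028136813374534175, -0.10830833208848616], [0.10891497261387195, 0.02100109750159635, -0.9938292019478233]]
wrist [[297.6879627650498, 0.0, 278.9929835645567], [0.0, 297.6879627650498, 214.48871633448897], [0.0, 0.0, 1.0]] [0.060229488629288244, 0.5521746088667947, 0.3729844688638196] [[0.24905717699798963, 0.9684884389973232, -0.0008161582695420937], [0.9214774164289552, -0.2367082542911933, 0.307974955738019], [0.2980769927337749, -0.0774554444758066, -0.9513941141944515]]
```

View pics/scene0.png

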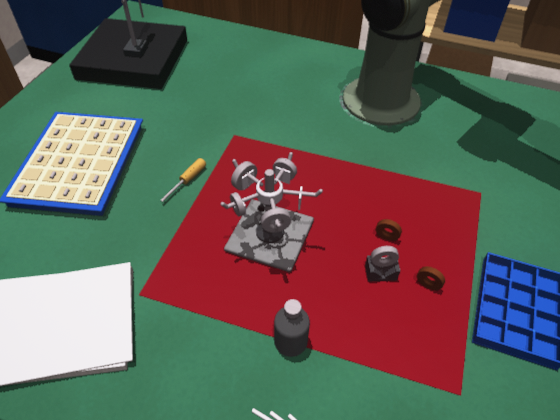

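View pics/top0.png

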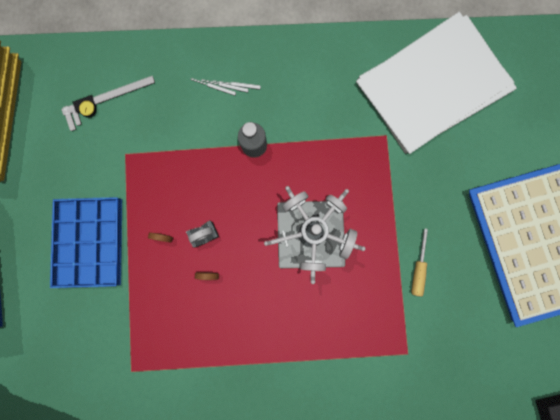

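View pics/wrist0.png

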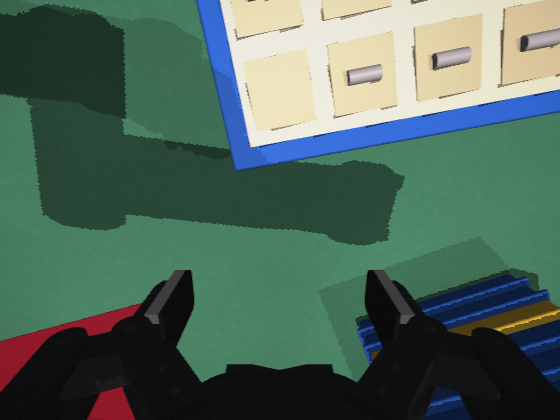

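```bash
python3 - <<'E'
from h import *
t=np.load('pics/top0.npz'); s=np.load('pics/scene0.npz')
a=cv2.resize(t['frame'][170:300,250:380],(585,585),interpolation=2)
save('c1',a)
b=cv2.resize(s['frame'][145:275,215:330],(560,633),interpolation=2)[:600]
save('c2',b)
c=cv2.resize(t['frame'][215:290,140:230],(450,375),interpolation=2)
d=cv2.resize(s['frame'][210:295,360:450],(350,330),interpolation=2)
o=np.zeros((375,800,3),np.uint8); o[:,:450]=c; o[:330,450:]=d; save('c3',o)
P=pts(t)
for u,v in [(316,229),(316,240),(281,241),(270,241),(202,235),(160,237),(207,276),(252,150),(420,270),(300,260),(313,265)]:
    print(u,v,P[v,u].round(3))
E
```

```text
316 229 [ 0.554 -0.113  0.195]
316 240 [ 0.539 -0.123  0.031]
281 241 [ 0.535 -0.047  0.147]
270 241 [ 0.536 -0.026  0.153]
202 235 [0.555 0.123 0.075]
160 237 [0.554 0.22  0.051]
207 276 [0.467 0.117 0.052]
252 150 [0.736 0.012 0.077]
420 270 [ 0.467 -0.351  0.022]
300 260 [ 0.496 -0.087  0.016]
313 265 [ 0.488 -0.107  0.168]
```

View pics/c1.png

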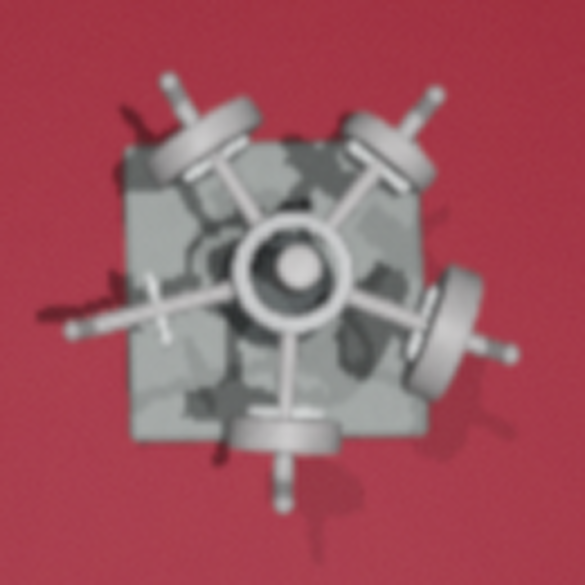

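View pics/c2.png

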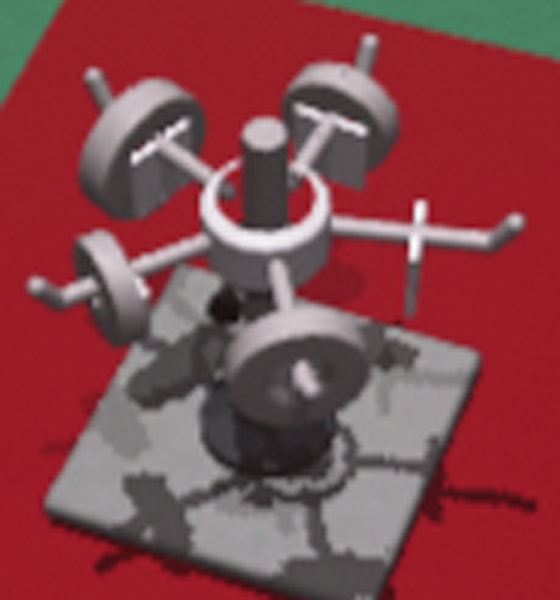

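View pics/c3.png

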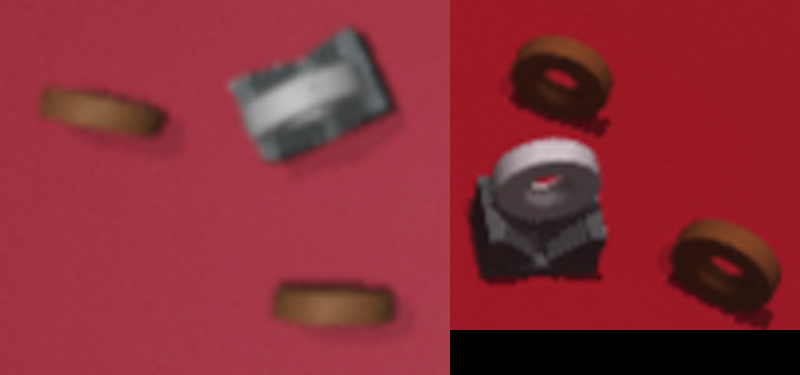

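Candidates for "ring": the steel ring in the V-block (top px 202,235), brown rings at (160,237) and (207,276), and the four steel rings hung on the carousel. I choose the one in the V-block at (202,235), and the crop confirms it's steel. The bare hook points left, at top px (270,241).

```bash
python3 - <<'E'
from h import *
for nm in ['top0','scene0']:
    t=np.load(f'pics/{nm}.npz'); P=pts(t); hsv=cv2.cvtColor(t['frame'],cv2.COLOR_RGB2HSV)
    X,Y,Z=P[...,0],P[...,1],P[...,2]; ok=t['depth']>0
    grey=(hsv[...,1]<90)&ok
    # base plate
    R=(abs(X-.55)<.14)&(abs(Y+.113)<.14)&grey
    m=R&(abs(Z-.015)<.006); q=P[m]
    r=cv2.minAreaRect((q[:,:2]*1000).astype(np.float32)); print(nm,'plate',m.sum(),r)
    m=R&(Z>.190)&(Z<.202); print('post',m.sum(),P[m].mean(0), (P[m].min(0)+P[m].max(0))/2)
    m=R&(Z>.10)&(Z<.185)
    A=np.array([.554,-.113]); d=P[...,:2]-A; rr=np.hypot(d[...,0],d[...,1]); th=np.degrees(np.arctan2(d[...,1],d[...,0]))
    mm=m&(rr>.066)&(rr<.112)
    hist=np.histogram(th[mm],36,(-180,180)); print([(int(e),int(c)) for c,e in zip(hist[0],hist[1]) if c])
    mh=m&(rr<.027)&(rr>.02);print('hub top',np.percentile(Z[mh],[50,75,90,97]))
    mb=m&(rr>.03)&(rr<.11)&(abs(th-103)<16)
    q=P[mb]; c=np.polyfit(rr[mb],th[mb],0); print('bare dir',mb.sum(),c)
    for a,b in [(30,40),(40,55),(66,80),(80,90),(90,96),(96,110)]:
        s=mb&(rr>a/1e3)&(rr<b/1e3); print(a,b,s.sum(),Z[s].mean().round(4),Z[s].max().round(4),th[s].mean().round(1))
    # ring
    G=(abs(X-.555)<.06)&(abs(Y-.123)<.05)&grey&(Z>.044)
    q=P[G]; print('ring',len(q),q.mean(0),q.max(0)); 
    top=P[G&(Z>.066)]; print('toppts',len(top),top.mean(0),cv2.minAreaRect((top[:,:2]*1000).astype(np.float32)))
    V=(abs(X-.555)<.06)&(abs(Y-.123)<.05)&grey&(Z>.02)&(Z<.045); print('vb',cv2.minAreaRect((P[V][:,:2]*1000).astype(np.float32)))
    vv=np.argwhere(G&(Z>.066)); print(cv2.minAreaRect(vv[:,::-1].astype(np.float32)))
E
```

```text
top0 plate 2749 ((554.572509765625, -112.61042785644531), (149.56582641601562, 148.88702392578125), 89.7212905883789)
post 69 [ 0.55396564 -0.11273867  0.19490067] [ 0.55402708 -0.11282785  0.19559085]
[(-180, 39), (-170, 18), (-140, 43), (-130, 52), (-120, 91), (-110, 42), (-100, 47), (-90, 3), (-60, 27), (-50, 59), (-40, 51), (-30, 29), (0, 1), (10, 34), (20, 42), (30, 78), (40, 44), (50, 21), (100, 74), (150, 24), (160, 41), (170, 91)]
hub top [0.1579683  0.15924618 0.16054805 0.16115517]
bare dir 176 [103.52169523]
30 40 21 0.1498 0.1533 103.8
40 55 32 0.1494 0.1516 103.5
66 80 30 0.1498 0.1534 103.5
80 90 20 0.1498 0.153 103.6
90 96 14 0.1567 0.1632 103.4
96 110 10 0.1613 0.1633 103.6
ring 191 [0.55609066 0.12741135 0.07169927] [0.57038378 0.15490729 0.08365647]
toppts 152 [0.55616824 0.12877225 0.07559662] ((556.1935424804688, 130.0125274658203), (14.002310752868652, 46.80727767944336), 23.434110641479492)
vb ((559.9010620117188, 131.83724975585938), (39.82244873046875, 59.34778594970703), 23.194068908691406)
((199.0239715576172, 234.35272216796875), (7.117410659790039, 21.9315
[... 409 characters left out ...]
0, 128), (40, 128), (50, 8), (90, 4), (100, 67), (150, 34), (160, 29), (170, 44)]
hub top [0.15358766 0.15852745 0.16014151 0.161335  ]
bare dir 179 [100.10670928]
30 40 18 0.1488 0.1522 99.1
40 55 30 0.1495 0.1536 100.2
66 80 26 0.1493 0.1537 101.3
80 90 19 0.1501 0.152 101.8
90 96 16 0.1549 0.1633 101.6
96 110 10 0.1599 0.1655 102.1
ring 329 [0.56138151 0.12956927 0.06637768] [0.57398643 0.155586   0.08261878]
toppts 192 [0.56051718 0.12940406 0.07501277] ((558.659423828125, 129.8519744873047), (15.565864562988281, 45.79922103881836), 21.30128288269043)
vb ((564.9033203125, 133.12107849121094), (38.325584411621094, 60.653133392333984), 19.46554946899414)
((385.0, 250.5), (9.0, 24.0), 90.0)
```

Emit:
step_arm --pt "0.5 20 -28 1 0 0 -31" --pt "0.5 40 -57 1 0 0 -62.5" --pt "0.5 40 -57 1 0 0 -62.5" --pt "0.5 40 -57 1 0 0 -62.5" --pt "0.5 40 -57 1 0 0 -62.5" --pt "0.5 40 -57 1 0 0 -62.5" --pt "0.5 40 -57 1 0 0 -62.5" --pt "0.5 40 -57 1 0 0 -62.5" --pt "0.5 40 -57 1 0 0 -62.5" --pt "0.5 40 -57 1 0 0 -62.5"

```text
t: 1.15
position: [0.425, 0.1216, 0.2388]
eef_rot: [0.622, 0.783, 0.0, 0.0]
ft_force: [0.3, 0.1, 0.3]
opening: 0.0424
```

Emit:
step_arm --pt "0.5 11 -15.5 0 0 0 0" --pt "0.5 11 -15.5 0 0 0 0" --pt "0.5 11 -15.5 0 0 0 0" --pt "0.5 11 -15.5 0 0 0 0" --pt "0.5 11 -15.5 0 0 0 0" --pt "0.5 11 -15.5 0 0 0 0"

```text
t: 1.75
position: [0.534, -0.0321, 0.238]
eef_rot: [0.623, 0.782, -0.0, -0.001]
ft_force: [0.0, -0.0, -0.6]
opening: 0.0425
```

```bash
python3 - <<'E'
from h import *
o=status.get_obs();print(o['position'],o['eef_rot'],o['opening'],o['t'])
q=o['eef_rot'];print(np.degrees(np.arctan2(1-2*(q[0]**2+q[2]**2),2*(q[0]*q[1]))))
c=camera('wrist');save('w1',c['frame']);np.savez('pics/w1.npz',**c)
E
```

```text
[ 0.53402046 -0.03209547  0.23795094] [ 6.22722016e-01  7.82442673e-01 -2.29805061e-04 -8.37499629e-04] 0.04247694002705747 1.75
12.969633549548332
```

View pics/w1.png

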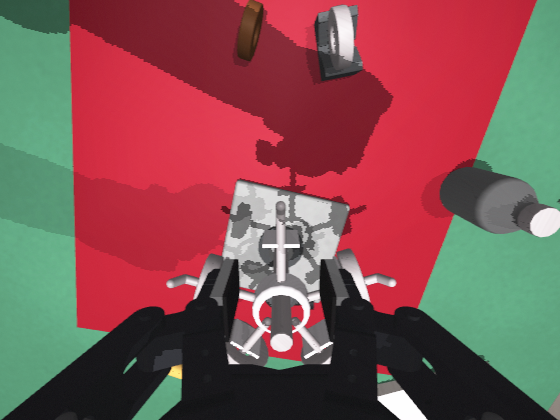

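Emit:
step_arm --pt "0.5 0.3 -0.45 -2 0 0 0" --pt "0.5 0.3 -0.45 -5 0 0 0" --pt "0.5 0.3 -0.45 -8 0 0 0" --pt "0.5 0.3 -0.45 -9.6 0 0 0" --pt "0.5 0.3 -0.45 -10.4 0 0 0" --pt "0.17 0.3 -0.45 -10.4 0 0 0" --pt "0.17 0.3 -0.45 -10.4 0 0 0" --pt "0.17 0.3 -0.45 -10.4 0 0 0"

```text
t: 2.6
position: [0.5381, -0.0359, 0.136]
eef_rot: [0.622, 0.783, 0.0, 0.001]
ft_force: [0.4, 0.8, 1.1]
opening: 0.0145
```

```bash
python3 - <<'E'
from h import *
o=status.get_obs();print(o['position'],o['opening'],o['ft_force'])
c=camera('scene');save('s2',cv2.resize(c['frame'][120:290,180:400],(770,595),interpolation=2))
p=o['position'][:2]; A=np.array([.555,-.1125]); d=p-A; r=np.hypot(*d); a0=np.arctan2(d[1],d[0]);print(r,np.degrees(a0))
for k in range(0,80,5):
    a=a0+np.radians(k); q=A+.078*np.array([np.cos(a),np.sin(a)])-p; print(k,(q*100).round(2))
E
```

```text
[ 0.53813542 -0.03587273  0.13598225] 0.014540295403911817 [0.36359028 0.76724518 1.05112877]
0.07846115558574768 102.41211085804102
0 [ 0.01 -0.05]
5 [-0.65 -0.22]
10 [-1.29 -0.45]
15 [-1.9  -0.74]
20 [-2.49 -1.08]
25 [-3.05 -1.47]
30 [-3.57 -1.9 ]
35 [-4.06 -2.38]
40 [-4.49 -2.9 ]
45 [-4.89 -3.46]
50 [-5.23 -4.05]
55 [-5.52 -4.67]
60 [-5.75 -5.31]
65 [-5.93 -5.96]
70 [-6.05 -6.63]
75 [-6.11 -7.31]
```

View pics/s2.png

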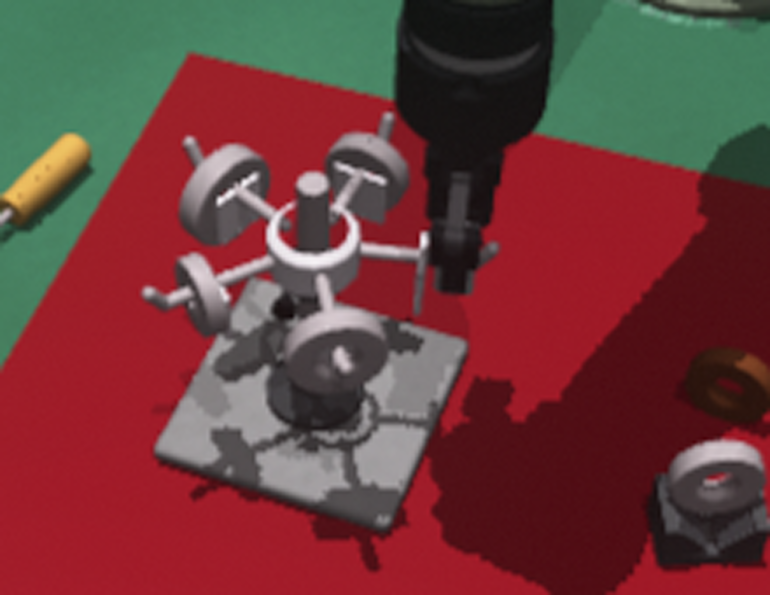

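The jaws straddle the bare rod between the back rest and the upturn, at crop px (455,260). I'll sweep the arc now.

Emit:
step_arm --pt "0.17 -0.3 -0.12 0 0 0 2.5" --pt "0.17 -0.65 -0.22 0 0 0 5" --pt "0.17 -1.15 -0.4 0 0 0 9" --pt "0.17 -1.65 -0.62 0 0 0 13" --pt "0.17 -2.13 -0.87 0 0 0 17" --pt "0.17 -2.6 -1.15 0 0 0 21" --pt "0.17 -3.05 -1.47 0 0 0 25" --pt "0.17 -3.57 -1.9 0 0 0 30" --pt "0.17 -4.06 -2.38 0 0 0 35" --pt "0.17 -4.49 -2.9 0 0 0 40"

```text
t: 3.65
position: [0.4932, -0.0644, 0.1356]
eef_rot: [0.315, 0.949, 0.001, 0.001]
ft_force: [1.5, 2.9, 0.8]
opening: 0.0142
```

```bash
python3 - <<'E'
from h import *
o=status.get_obs();print(o['position'],o['opening'],o['ft_force'],o['joint_vel'].round(2))
q=o['eef_rot'];print(np.degrees(np.arctan2(1-2*(q[0]**2+q[2]**2),2*(q[0]*q[1]))))
p0=A=np.array([.555,-.1125]); a0=np.radians(142.4);p=A+.078*np.array([np.cos(a0),np.sin(a0)]); print(p)
for k in list(range(0,35,5))+[37.6,40]:
    a=a0+np.radians(k); q=A+.078*np.array([np.cos(a),np.sin(a)])-p; print(k,(q*100).round(2))
E
```

```text
[ 0.49322213 -0.06444756  0.13561461] 0.014202103311085651 [1.50081967 2.87519004 0.83833061] [-0.13 -0.06 -0.09 -0.03  0.   -0.99]
53.30582003122043
[ 0.49320141 -0.06490868]
0 [0. 0.]
5 [-0.39 -0.56]
10 [-0.73 -1.15]
15 [-1.02 -1.76]
20 [-1.26 -2.4 ]
25 [-1.43 -3.06]
30 [-1.55 -3.73]
37.6 [-1.62 -4.76]
40 [-1.61 -5.09]
```

Emit:
step_arm --pt "0.17 -0.32 -0.45 0 0 0 4" --pt "0.17 -0.6 -0.91 0 0 0 8" --pt "0.17 -0.85 -1.39 0 0 0 12" --pt "0.17 -1.07 -1.88 0 0 0 16" --pt "0.17 -1.26 -2.4 0 0 0 20" --pt "0.17 -1.43 -3.06 0 0 0 25" --pt "0.17 -1.55 -3.73 0 0 0 30" --pt "0.17 -1.6 -4.4 0 0 0 35" --pt "0.17 -1.61 -4.8 0 0 0 38" --pt "0.17 -1.6 -5.0 0 0 0 39.5"

```text
t: 4.65
position: [0.4764, -0.1147, 0.1353]
eef_rot: [-0.023, 1.0, 0.001, 0.0]
ft_force: [-0.8, 1.8, 0.8]
opening: 0.0144
```

Emit:
step_arm --pt "0.17 0 0 0 0 0 0" --pt "0.4 0 0 0 0 0 0" --pt "0.4 0 0 0 0 0 0" --pt "0.4 0 0 3 0 0 0" --pt "0.4 0 0 6 0 0 0" --pt "0.4 0 0 6 0 0 0"

```text
t: 5.25
position: [0.4791, -0.1161, 0.1984]
eef_rot: [-0.022, 1.0, -0.002, 0.003]
ft_force: [0.9, -0.4, -0.0]
opening: 0.0342
```

```bash
python3 - <<'E'
from h import *
o=status.get_obs();print(o['position'],o['opening'],o['ft_force'])
c=camera('wrist');save('w3',c['frame']);np.savez('pics/w3.npz',**c)
c=camera('scene');save('s3',cv2.resize(c['frame'][120:290,180:400],(770,595),interpolation=2));np.savez('pics/s3.npz',**c)
c=camera('top');save('t3',cv2.resize(c['frame'][170:300,250:380],(585,585),interpolation=2))
E
```

```text
[ 0.47907866 -0.11608334  0.19841407] 0.03420956866649549 [ 0.88961339 -0.41342162 -0.03510367]
```

View pics/s3.png

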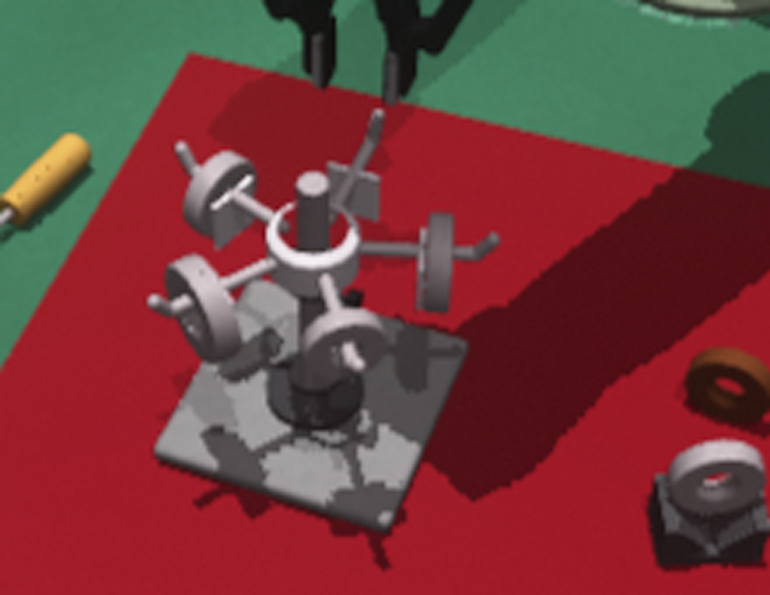

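View pics/w3.png

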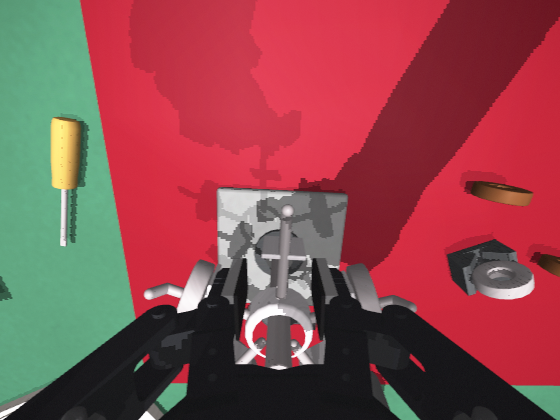

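```bash
python3 - <<'E'
from h import *
for n in ['w3','s3']:
    t=np.load(f'pics/{n}.npz'); P=pts(t); A=np.array([.555,-.1125]); d=P[...,:2]-A
    hsv=cv2.cvtColor(t['frame'],cv2.COLOR_RGB2HSV)
    m=(t['depth']>0)&(P[...,2]>.141)&(P[...,2]<.175)&(d[...,0]<-.03)&(d[...,0]>-.11)&(abs(d[...,1])<.012)&(hsv[...,1]<80)&(hsv[...,2]>90)
    q=P[m]; print(n,m.sum(),np.polyfit(q[:,0]-.555,q[:,1]+.1125,1))
    for a,b in [(30,45),(45,58),(66,80),(80,90),(90,96),(96,110)]:
        s=q[(.555-q[:,0]>a/1e3)&(.555-q[:,0]<b/1e3)]; print(a,b,len(s),s.mean(0).round(4) if len(s) else '',s[:,2].max() if len(s) else '', s[:,0].min() if len(s) else '')
E
```

```text
w3 1178 [-0.0112181  -0.00073581]
30 45 181 [ 0.5177 -0.1128  0.1492] 0.1510106528273404 0.5100311339483962
45 58 168 [ 0.5036 -0.1126  0.1492] 0.15097480299862553 0.4970551697951452
66 80 208 [ 0.482  -0.1125  0.1491] 0.15137330984397196 0.4750664529200546
80 90 143 [ 0.4702 -0.1121  0.1491] 0.15203185307988298 0.4650279973302574
90 96 41 [ 0.4615 -0.1125  0.1553] 0.16076766340430576 0.4592337722779423
96 110 118 [ 0.4553 -0.1121  0.1603] 0.16264438715854812 0.4522755600548519
s3 91 [-0.01234214  0.00016535]
30 45 15 [ 0.5173 -0.1116  0.1503] 0.15267234583729622 0.511654010840172
45 58 17 [ 0.5034 -0.1125  0.1503] 0.15343217297764147 0.49741145618791094
66 80 16 [ 0.4825 -0.1104  0.1495] 0.1510108304952541 0.4762105857387845
80 90 7 [ 0.4731 -0.1106  0.1505] 0.151729120960639 0.4715658787573861
90 96 2 [ 0.4618 -0.1129  0.1605] 0.16183185164407213 0.4617905410468463
96 110 5 [ 0.4569 -0.1113  0.1614] 0.1629896957712093 0.45507773141600755
```

Emit:
step_arm --pt "0 0 0.3 -1 0 0 0" --pt "0 0 0.3 -2.5 0 0 0" --pt "0 0 0.3 -3.5 0 0 0" --pt "0 0 0.3 -4.2 0 0 0" --pt "0 0 0.3 -4.2 0 0 0" --pt "0 0 0.3 -4.3 0 0 0" --pt "0 0 0.3 -4.4 0 0 0"

```text
t: 6.1
position: [0.4767, -0.1121, 0.151]
eef_rot: [-0.022, 1.0, -0.0, 0.0]
ft_force: [0.9, -0.3, -0.1]
opening: 0.0001
```

Emit:
step_arm --pt "0 0 0 -0.05 0 0 0" --pt "0 0 0 -0.1 0 0 0"

```text
t: 6.3
position: [0.4767, -0.1121, 0.15]
eef_rot: [-0.022, 1.0, -0.0, 0.0]
ft_force: [-1.1, 0.3, 3.6]
opening: 0.0
```

Emit:
step_arm --pt "0 0 0 -0.05 0 0 0" --pt "0 0 0 -0.1 0 0 0"

```text
t: 6.5
position: [0.4767, -0.1121, 0.1498]
eef_rot: [-0.022, 1.0, -0.0, 0.001]
ft_force: [-3.3, 1.7, 13.1]
opening: 0.0
```

Emit:
step_arm --pt "0 0 0 3 0 0 0" --pt "0.45 0 0 7 0 0 0" --pt "0.45 2 4 8 0 0 -9" --pt "0.45 7.7 22.5 8 0 0 -70" --pt "0.45 7.7 22.5 8 0 0 -70" --pt "0.45 7.7 22.5 8 0 0 -70" --pt "0.45 7.7 22.5 8 0 0 -70" --pt "0.45 7.7 22.5 8 0 0 -70" --pt "0.45 7.7 22.5 8 0 0 -70" --pt "0.45 7.7 22.5 8 0 0 -70"

```text
t: 7.5
position: [0.5534, 0.1141, 0.2285]
eef_rot: [0.517, 0.856, -0.0, -0.0]
ft_force: [-0.8, -0.8, -0.0]
opening: 0.0382
```

Emit:
step_arm --pt "0.45 0.3 1 -6 0 0 0" --pt "0.45 0.3 1 -6 0 0 0" --pt "0.45 0.3 1 -6 0 0 0" --pt "0.45 0.3 1 -6 0 0 0"

```text
t: 7.9
position: [0.5567, 0.1228, 0.1696]
eef_rot: [0.515, 0.857, -0.0, 0.0]
ft_force: [0.5, -0.2, 0.3]
opening: 0.0384
```

```bash
python3 - <<'E'
from h import *
o=status.get_obs();print(o['position'],o['opening'],o['ft_force'])
q=o['eef_rot'];print(np.degrees(np.arctan2(1-2*(q[0]**2+q[2]**2),2*(q[0]*q[1]))))
c=camera('wrist');save('w4',c['frame']);np.savez('pics/w4.npz',**c)
P=pts(c);hsv=cv2.cvtColor(c['frame'],cv2.COLOR_RGB2HSV)
m=(c['depth']>0)&(P[...,2]>.058)&(P[...,2]<.085)&(abs(P[...,0]-.557)<.05)&(abs(P[...,1]-.13)<.045)&(hsv[...,1]<80)
q=P[m];print(len(q),q.mean(0),q.max(0),cv2.minAreaRect((q[:,:2]*1e3).astype(np.float32)))
m=m&(P[...,2]>.07);q=P[m];print(len(q),q.mean(0),cv2.minAreaRect((q[:,:2]*1e3).astype(np.float32)))
E
```

```text
[0.55666091 0.12284025 0.16955234] 0.03841382433868598 [ 0.50392977 -0.20940153  0.26487465]
28.00646679444315
949 [0.55403397 0.13508162 0.07424917] [0.57116535 0.15626809 0.08087047] ((555.5931396484375, 131.69961547851562), (14.057489395141602, 50.11763000488281), 23.09012222290039)
757 [0.55515083 0.13257735 0.07655396] ((555.9491577148438, 130.85150146484375), (13.943211555480957, 41.08023452758789), 23.453065872192383)
```

View pics/w4.png

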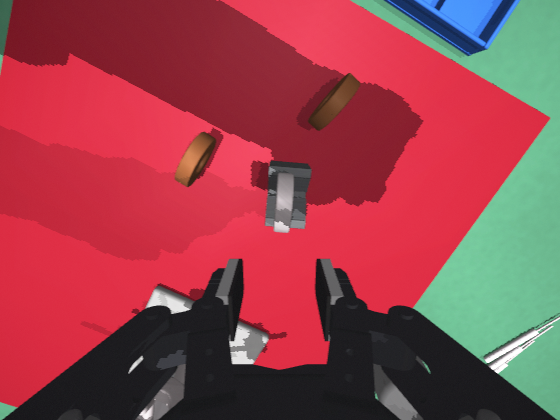

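Emit:
step_arm --pt "0.45 0 0.77 -2 0 0 -4.8" --pt "0.45 0 0.77 -5 0 0 -4.8" --pt "0.45 0 0.77 -7 0 0 -4.8" --pt "0.45 0 0.77 -7 0 0 -4.8"

```text
t: 8.35
position: [0.5553, 0.1303, 0.0977]
eef_rot: [0.551, 0.835, -0.001, -0.001]
ft_force: [-0.9, 0.2, -0.1]
opening: 0.0386
```

```bash
python3 - <<'E'
from h import *
o=status.get_obs();print(o['position'],o['opening'],o['ft_force'])
q=o['eef_rot'];print(np.degrees(np.arctan2(1-2*(q[0]**2+q[2]**2),2*(q[0]*q[1]))))
c=camera('wrist');save('w5',c['frame'])
E
```

```text
[0.55533695 0.13032783 0.09769668] 0.038571671787629234 [-0.88578789  0.19029732 -0.07484049]
23.18485684381729
```

View pics/w5.png

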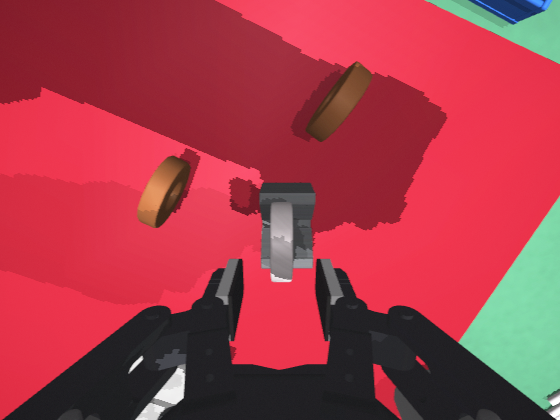

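Emit:
step_arm --pt "0.45 0.1 0 -2 0 0 0" --pt "0.45 0.1 0 -3 0 0 0" --pt "0.45 0.1 0 -3 0 0 0" --pt "0.1 0.1 0 -3 0 0 0" --pt "0 0.1 0 -3 0 0 0" --pt "0 0.1 0 -3 0 0 0" --pt "0 0.1 0 -3 0 0 0" --pt "0 0.1 0 -3 0 0 0"

```text
t: 9.2
position: [0.5581, 0.1307, 0.0699]
eef_rot: [0.55, 0.835, 0.0, 0.001]
ft_force: [-1.9, -0.3, 6.2]
opening: 0.0121
```

```bash
python3 - <<'E'
from h import *
o=status.get_obs();print(o['position'],o['opening'],o['ft_force'],o['torque'])
c=camera('wrist');save('w6',cv2.resize(c['frame'][200:400,180:380],(600,600)))
c=camera('scene');save('s6',cv2.resize(c['frame'][170:300,320:480],(740,600),interpolation=2))
E
```

```text
[0.55805871 0.13070654 0.0699084 ] 0.012086194056627794 [-1.87532691 -0.32969909  6.17446103] [-0.10702888  0.39660704  0.03291787]
```

View pics/w6.png

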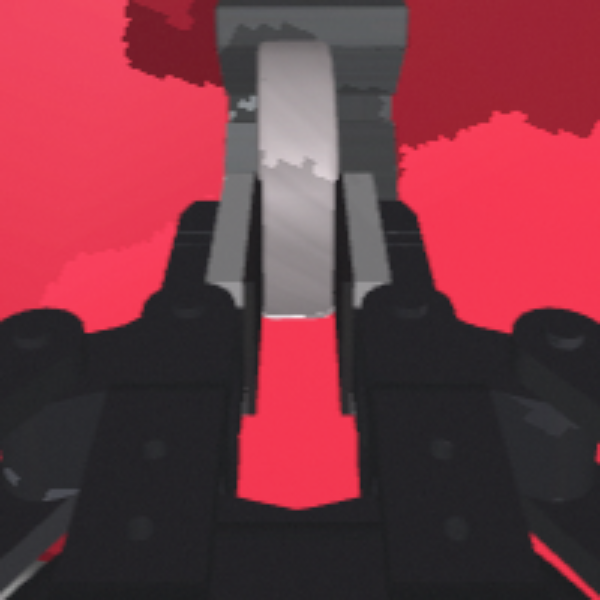

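View pics/s6.png

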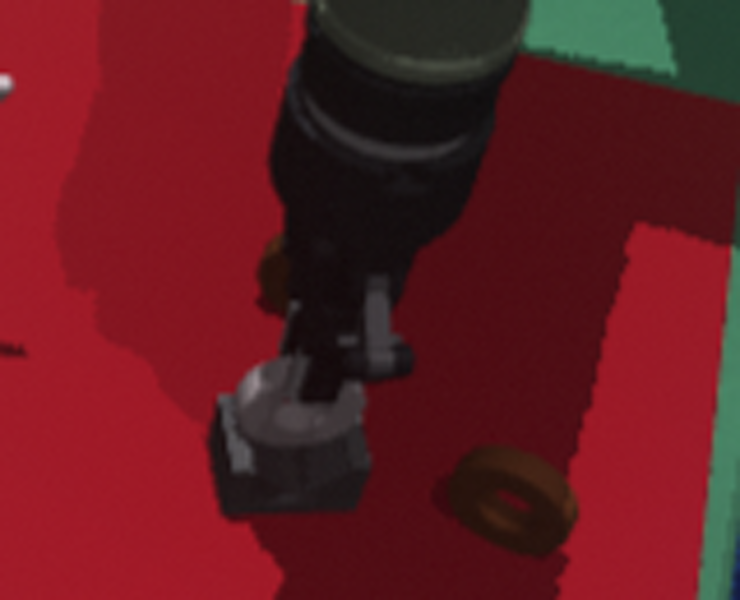

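Emit:
step_arm --pt "0 0 0 0.5 0 0 0" --pt "0 0 0 1.5 0 0 0" --pt "0 0 0 4 0 0 0" --pt "0 0 0 8 0 0 0" --pt "0 0 0 12 0 0 0" --pt "0 0 0 16 0 0 0" --pt "0 0 0 16 0 0 0"

```text
t: 10.0
position: [0.5609, 0.1312, 0.2354]
eef_rot: [0.55, 0.835, 0.003, 0.004]
ft_force: [0.4, 0.4, -2.6]
opening: 0.0123
```

Emit:
step_arm --pt "0 -2 -3 0 0 0 -3" --pt "0 -4.5 -7 0 0 0 -8" --pt "0 -7 -11 0 0 0 -13" --pt "0 -9.5 -15 0 0 0 -18" --pt "0 -11.5 -19 0 0 0 -23.8" --pt "0 -12.5 -22 0 0 0 -23.8" --pt "0 -13 -24.3 0 0 0 -23.8" --pt "0 -13 -24.3 0 0 0 -23.8" --pt "0 -13 -24.3 0 0 0 -23.8"

```text
t: 10.9
position: [0.4268, -0.1122, 0.2282]
eef_rot: [0.711, 0.703, 0.0, -0.001]
ft_force: [0.3, -0.4, -3.4]
opening: 0.012
```

```bash
python3 - <<'E'
from h import *
o=status.get_obs();print(o['position'],o['opening'],o['ft_force'],o['t'])
q=o['eef_rot'];print(np.degrees(np.arctan2(1-2*(q[0]**2+q[2]**2),2*(q[0]*q[1]))))
c=camera('wrist');save('w7',cv2.resize(c['frame'][150:420,100:460],(800,600)));np.savez('pics/w7.npz',**c)
c=camera('scene');save('s7',cv2.resize(c['frame'][80:270,180:420],(758,600),interpolation=2));np.savez('pics/s7.npz',**c)
E
```

```text
[ 0.42682713 -0.11224893  0.22821703] 0.01195326608289963 [ 0.27014642 -0.44545781 -3.41572664] 10.9
-0.6763776258016508
```

View pics/w7.png

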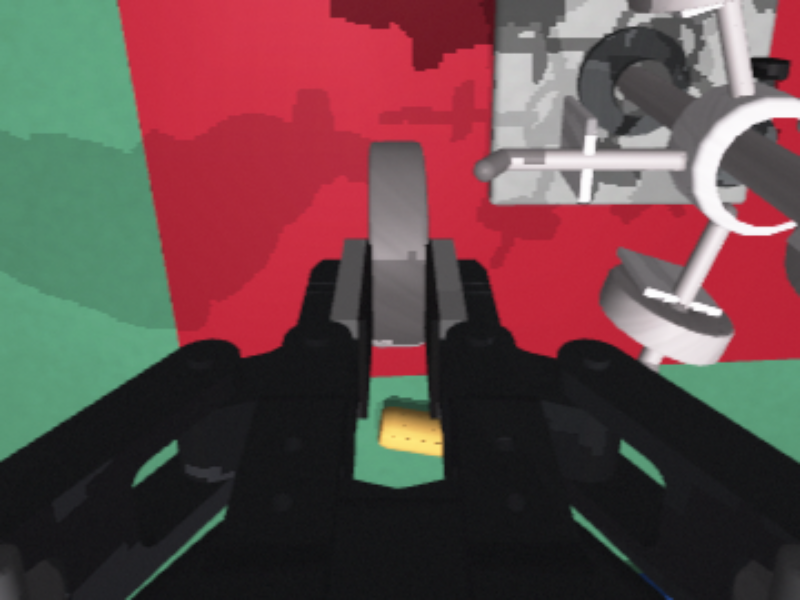

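View pics/s7.png

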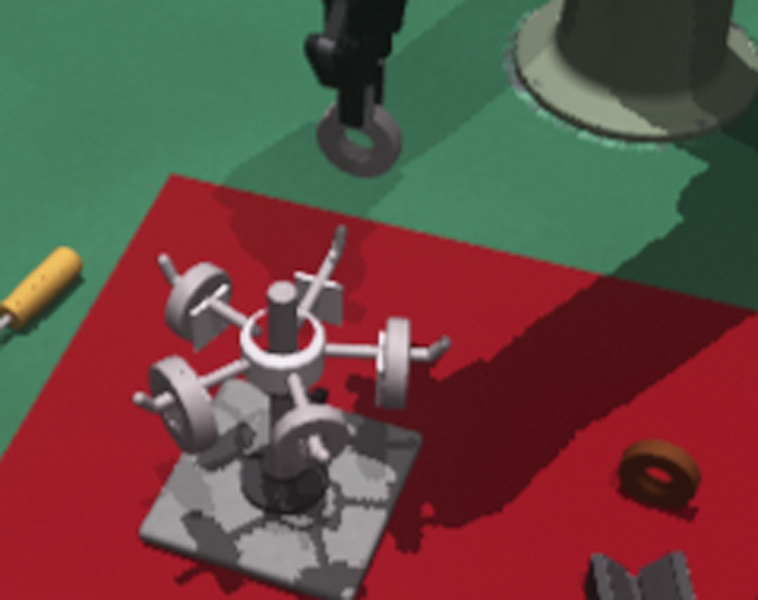

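```bash
python3 - <<'E'
from h import *
for n in ['s7','w7']:
    t=np.load(f'pics/{n}.npz'); P=pts(t); T=np.array([.4268,-.1122,.2282])
    d=P-T; hsv=cv2.cvtColor(t['frame'],cv2.COLOR_RGB2HSV)
    m=(t['depth']>0)&(abs(d[...,0])<.02)&(abs(d[...,1])<.04)&(d[...,2]>-.06)&(d[...,2]<.012)&(hsv[...,2]>55)&(hsv[...,1]<80)
    q=d[m]; print(n,len(q),q.min(0),q.max(0),(q.min(0)+q.max(0))/2)
    if n=='s7':
        lo=q[q[:,2]<-.004]; 
        # circle fit in y,z from outer boundary: farthest per angle
        c0=np.array([0,-.018]); a=np.arctan2(lo[:,2]-c0[1],lo[:,1]-c0[0]); r=np.hypot(lo[:,1]-c0[0],lo[:,2]-c0[1])
        b=((a+np.pi)/.3).astype(int); o=np.array([lo[b==k][np.argmax(r[b==k])] for k in np.unique(b)])[:,1:]
        M=np.c_[2*o,np.ones(len(o))]; s=np.linalg.lstsq(M,(o**2).sum(1),rcond=None)[0]; print('centre y,z',s[:2],'R',np.sqrt(s[2]+s[0]**2+s[1]**2))
        print('outer',(o*1e3).round(1).tolist())
        # face plane
        f=lo[lo[:,0]>0.002]; A=np.c_[f[:,1:],np.ones(len(f))]; print('x=ay+bz+c',np.linalg.lstsq(A,f[:,0],rcond=None)[0],len(f))
E
```

```text
s7 370 [-0.00782688 -0.02551611 -0.04190238] [0.01367319 0.02702568 0.01006086] [ 0.00292316  0.00075478 -0.01592076]
centre y,z [ 0.00051258 -0.01920564] R 0.02388463994117705
outer [[-25.3, -22.0], [-20.4, -29.6], [-16.7, -35.1], [-12.6, -39.5], [-8.2, -40.8], [2.8, -41.9], [12.8, -40.0], [16.0, -33.4], [21.4, -30.9], [24.9, -22.9], [27.0, -16.2], [26.9, -7.8], [24.2, -4.7], [9.8, -4.1], [5.7, -5.3], [-5.9, -4.6], [-20.7, -4.3], [-25.5, -9.7], [-25.2, -13.9]]
x=ay+bz+c [-0.00351876  0.03571147  0.00678775] 231
w7 2392 [-0.01222583 -0.0230882  -0.02172047] [0.01335179 0.02724534 0.01199344] [ 0.00056298  0.00207857 -0.00486351]
```

Emit:
step_arm --pt "0 0 -0.05 -2 0 0 0" --pt "0 0 -0.05 -4 0 0 0" --pt "0 0 -0.05 -5.6 0 0 0" --pt "0 0 -0.05 -5.8 0 0 0" --pt "0 0 -0.05 -5.8 0 0 0" --pt "0 0 -0.05 -5.8 0 0 0"

```text
t: 11.6
position: [0.4281, -0.1126, 0.1714]
eef_rot: [0.71, 0.704, 0.0, 0.001]
ft_force: [-0.1, -0.9, -2.1]
opening: 0.0118
```

```bash
python3 - <<'E'
from h import *
o=status.get_obs();print(o['position'],o['opening'],o['ft_force'],o['t'])
c=camera('wrist');save('w8',cv2.resize(c['frame'][150:420,100:460],(800,600)))
c=camera('scene');save('s8',cv2.resize(c['frame'][130:240,200:340],(763,600),interpolation=2));np.savez('pics/s8.npz',**c)
E
```

```text
[ 0.42808554 -0.11256688  0.17142401] 0.011811408079203497 [-0.0566281  -0.86291534 -2.14762185] 11.6
```

View pics/w8.png

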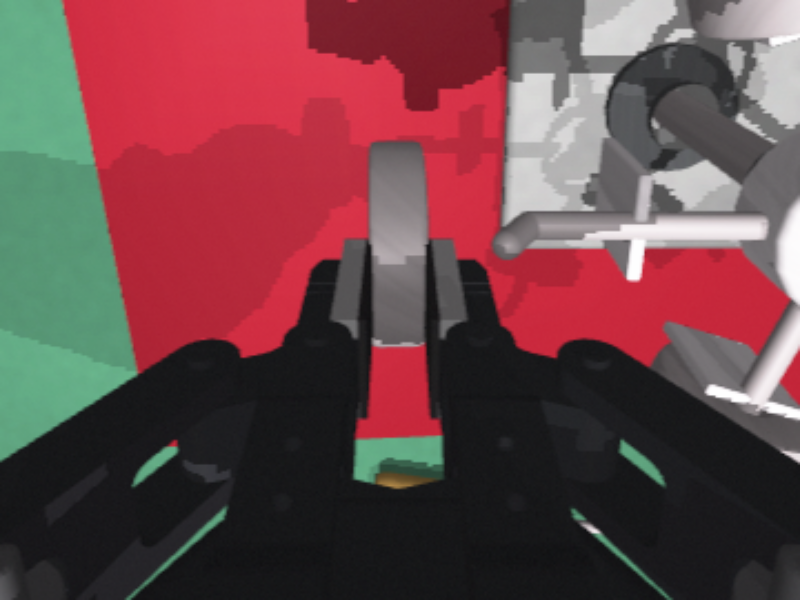

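View pics/s8.png

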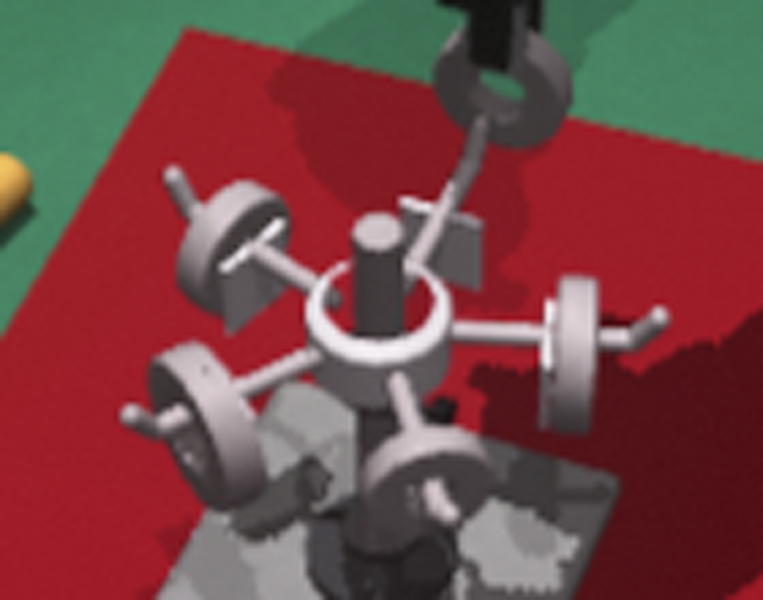

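Emit:
step_arm --pt "0 0.3 0 -0.05 0 0 0" --pt "0 0.8 0 -0.1 0 0 0" --pt "0 1.2 0 -0.1 0 0 0" --pt "0 1.6 0 -0.1 0 0 0" --pt "0 2.0 0 -0.1 0 0 0" --pt "0 2.2 0 -0.1 0 0 0" --pt "0 2.2 0 -0.1 0 0 0"

```text
t: 12.4
position: [0.4497, -0.1128, 0.1696]
eef_rot: [0.711, 0.703, 0.0, -0.0]
ft_force: [-0.3, 0.2, -3.9]
opening: 0.0118
```

```bash
python3 - <<'E'
from h import *
o=status.get_obs();print(o['position'],o['opening'],o['ft_force'],o['t'])
c=camera('wrist');save('w9',cv2.resize(c['frame'][150:420,100:460],(800,600)))
c=camera('scene');save('s9',cv2.resize(c['frame'][130:240,200:340],(763,600),interpolation=2));np.savez('pics/s9.npz',**c)
E
```

```text
[ 0.44970748 -0.1127868   0.16961454] 0.011835886746050133 [-0.30058217  0.16263616 -3.87813839] 12.4
```

View pics/s9.png

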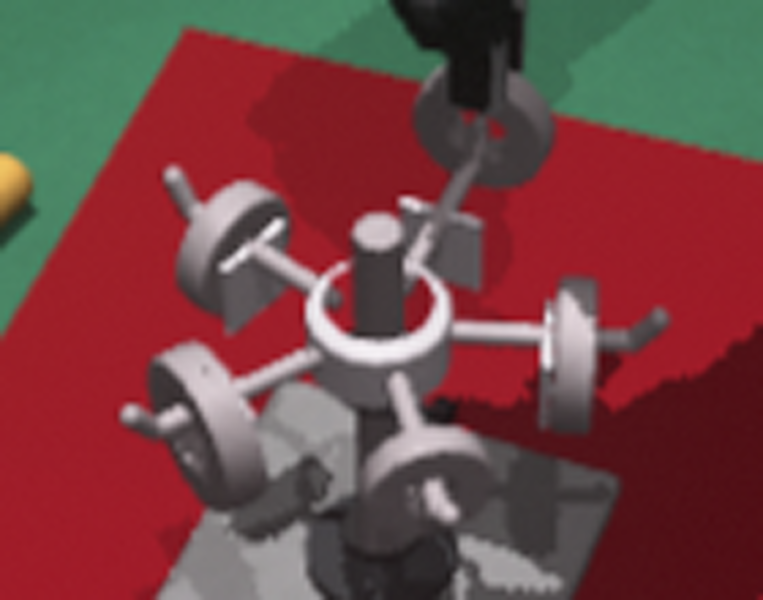

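View pics/w9.png

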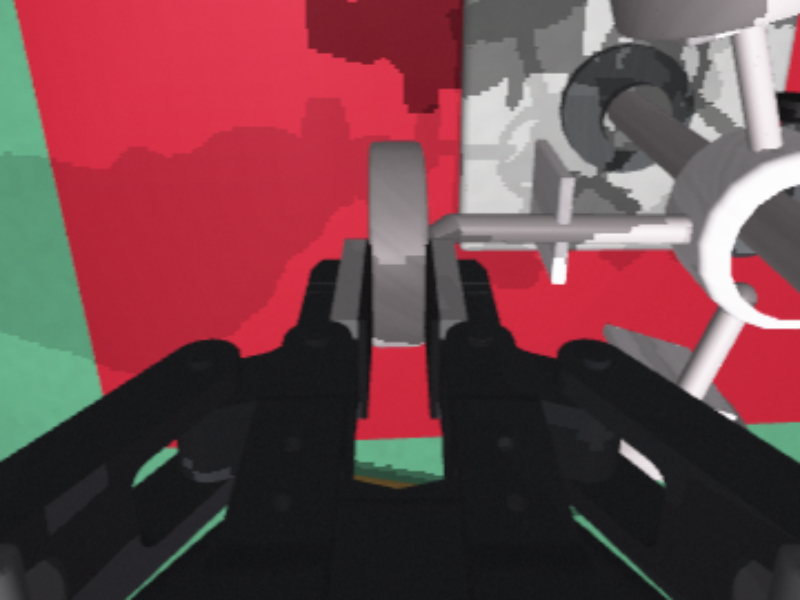

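Emit:
step_arm --pt "0 0.2 0 0 0 0 0" --pt "0 0.4 0 0 0 0 0" --pt "0 0.6 0 0 0 0 0" --pt "0 0.8 0 0 0 0 0"

```text
t: 12.9
position: [0.4576, -0.1128, 0.1697]
eef_rot: [0.711, 0.703, 0.0, 0.0]
ft_force: [0.2, 0.2, -3.0]
opening: 0.0123
```

Emit:
step_arm --pt "0 0.2 0 0 0 0 0" --pt "0 0.4 0 0 0 0 0" --pt "0 0.6 0 0 0 0 0" --pt "0 0.8 0 0 0 0 0"

```text
t: 13.3
position: [0.4656, -0.1128, 0.1697]
eef_rot: [0.711, 0.703, -0.0, -0.0]
ft_force: [0.3, -0.8, -3.1]
opening: 0.0124
```

Emit:
step_arm --pt "0 0.3 0 0 0 0 0" --pt "0 0.6 0 0 0 0 0" --pt "0 0.9 0 0 0 0 0" --pt "0 1.2 0 0 0 0 0" --pt "0 1.5 0 0 0 0 0" --pt "0 1.7 0 0 0 0 0"

```text
t: 13.9
position: [0.4827, -0.1128, 0.1697]
eef_rot: [0.711, 0.703, 0.0, 0.0]
ft_force: [1.2, 0.7, -3.0]
opening: 0.0122
```

Emit:
step_arm --pt "0 0.05 0 -0.2 0 0 0" --pt "0 0.05 0 -0.4 0 0 0" --pt "0 0.05 0 -0.6 0 0 0" --pt "0 0.05 0 -0.8 0 0 0" --pt "0 0.05 0 -1.0 0 0 0" --pt "0 0.05 0 -1.0 0 0 0"

```text
t: 14.5
position: [0.4826, -0.1127, 0.1593]
eef_rot: [0.711, 0.703, -0.0, -0.0]
ft_force: [-0.4, 0.8, -2.8]
opening: 0.0118
```

```bash
python3 - <<'E'
from h import *
o=status.get_obs();print(o['position'],o['opening'],o['ft_force'],o['t'])
c=camera('wrist');save('w10',cv2.resize(c['frame'][150:420,100:460],(800,600)))
c=camera('scene');save('s10',cv2.resize(c['frame'][130:240,200:340],(763,600),interpolation=2));np.savez('pics/s10.npz',**c)
E
```

```text
[ 0.48260011 -0.11268849  0.15933474] 0.011831667276877357 [-0.44468154  0.82190636 -2.75141289] 14.5
```

View pics/s10.png

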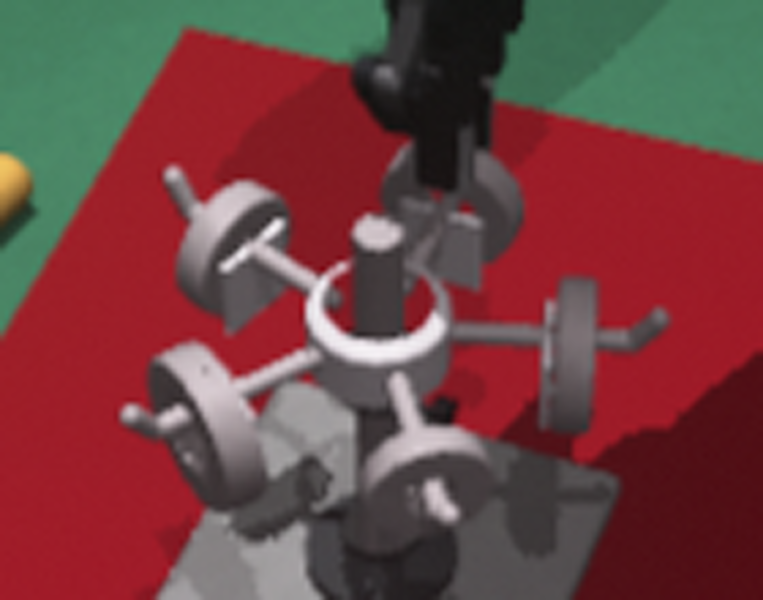

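View pics/w10.png

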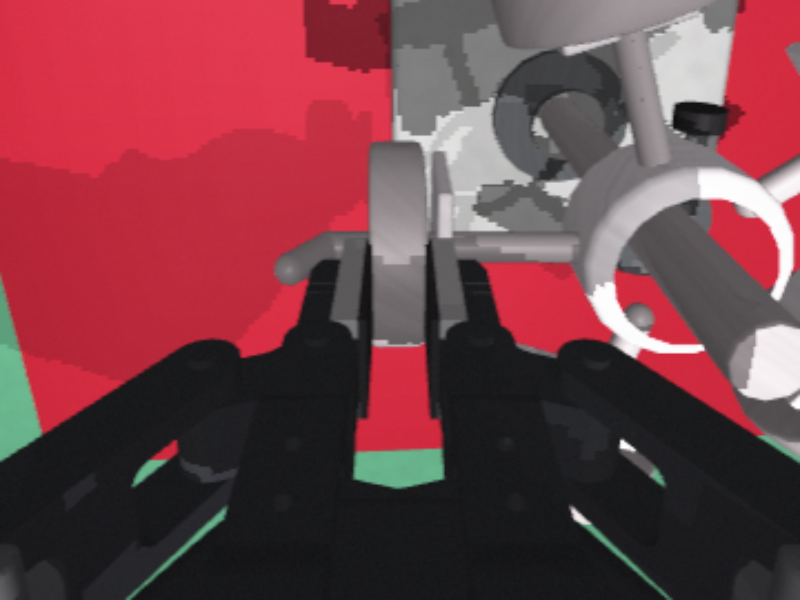

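Emit:
step_arm --pt "0 0.1 0 0 0 0 0" --pt "0 0.2 0 0 0 0 0" --pt "0 0.25 0 0 0 0 0" --pt "0 0.25 0 0 0 0 0"

```text
t: 15.0
position: [0.4856, -0.1128, 0.1597]
eef_rot: [0.711, 0.703, 0.0, 0.0]
ft_force: [0.4, -0.6, -3.0]
opening: 0.0118
```

Emit:
step_arm --pt "0 0 0 -0.1 0 0 0" --pt "0 0 0 -0.2 0 0 0" --pt "0 0 0 -0.2 0 0 0"

```text
t: 15.3
position: [0.4852, -0.1127, 0.1575]
eef_rot: [0.711, 0.703, -0.0, -0.0]
ft_force: [0.5, -0.1, -2.7]
opening: 0.0117
```

Emit:
step_arm --pt "0 0 0 -0.05 0 0 0" --pt "0 0 0 -0.1 0 0 0" --pt "0 0 0 -0.1 0 0 0"

```text
t: 15.6
position: [0.4854, -0.1128, 0.1566]
eef_rot: [0.711, 0.703, -0.0, -0.0]
ft_force: [-0.6, 0.3, -3.3]
opening: 0.012
```

Emit:
step_arm --pt "0 0 0 -0.05 0 0 0" --pt "0 0 0 -0.05 0 0 0"

```text
t: 15.8
position: [0.4854, -0.1128, 0.1561]
eef_rot: [0.711, 0.703, -0.0, -0.0]
ft_force: [-0.6, 0.3, -2.5]
opening: 0.0123
```

Emit:
step_arm --pt "0 0 0 -0.05 0 0 0" --pt "0 0 0 -0.05 0 0 0"

```text
t: 16.0
position: [0.4854, -0.1128, 0.1556]
eef_rot: [0.711, 0.703, -0.0, -0.0]
ft_force: [-0.7, 0.0, -2.8]
opening: 0.0119
```

Emit:
step_arm --pt "0 0 0 -0.03 0 0 0" --pt "0 0 0 -0.03 0 0 0"

```text
t: 16.2
position: [0.4854, -0.1128, 0.1554]
eef_rot: [0.711, 0.703, -0.0, 0.0]
ft_force: [0.3, 0.5, -3.1]
opening: 0.0124
```

Emit:
step_arm --pt "0 0 0 -0.05 0 0 0" --pt "0 0 0 -0.05 0 0 0"

```text
t: 16.4
position: [0.4855, -0.1128, 0.1552]
eef_rot: [0.711, 0.703, 0.0, 0.0]
ft_force: [-2.3, 0.2, 1.3]
opening: 0.0119
```

Emit:
step_arm --pt "0 0 0 -0.04 0 0 0" --pt "0 0 0 -0.04 0 0 0"

```text
t: 16.6
position: [0.4855, -0.1128, 0.1551]
eef_rot: [0.711, 0.703, 0.0, 0.0]
ft_force: [-2.2, -0.1, 4.9]
opening: 0.0119
```

Emit:
step_arm --pt "0 0 0 -0.03 0 0 0" --pt "0 0 0 -0.03 0 0 0"

```text
t: 16.8
position: [0.4856, -0.1128, 0.155]
eef_rot: [0.711, 0.703, 0.0, 0.0]
ft_force: [-3.0, 1.5, 6.7]
opening: 0.0118
```

Emit:
step_arm --pt "0 0 0 0.03 0 0 0" --pt "0 0 0 0.03 0 0 0" --pt "0 0 0 0.03 0 0 0" --pt "0 0 0 0.03 0 0 0" --pt "0 0 0 0.03 0 0 0"

```text
t: 17.3
position: [0.4856, -0.1129, 0.155]
eef_rot: [0.711, 0.703, 0.0, 0.0]
ft_force: [-2.1, -0.2, 6.8]
opening: 0.0119
```

```bash
python3 - <<'E'
from h import *
c=camera('wrist');save('w11',cv2.resize(c['frame'][150:420,100:460],(800,600)))
c=camera('scene');save('s11',cv2.resize(c['frame'][130:240,200:340],(763,600),interpolation=2))
E
```

```text
(no output)
```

View pics/w11.png

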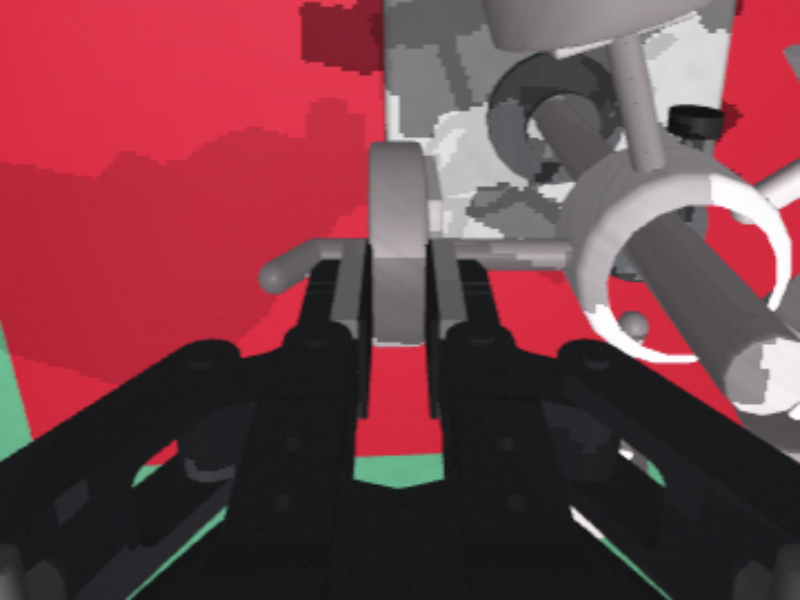

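View pics/s11.png

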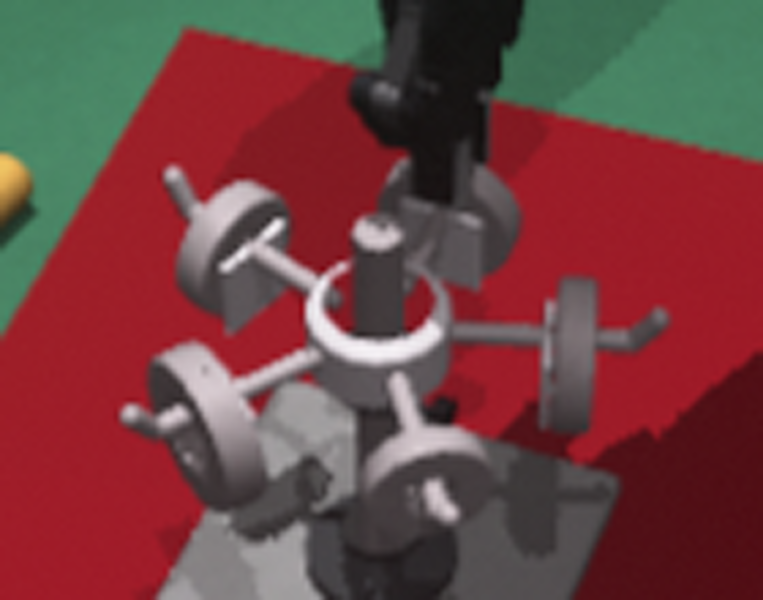

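Emit:
step_arm --pt "0.2 0 0 0 0 0 0" --pt "0.2 0 0 0 0 0 0" --pt "0.2 0 0 0 0 0 0" --pt "0.2 0 0 0 0 0 0"

```text
t: 17.8
position: [0.4854, -0.1128, 0.1543]
eef_rot: [0.711, 0.703, -0.0, -0.0]
ft_force: [-0.1, -0.7, 0.5]
opening: 0.0174
```

```bash
python3 - <<'E'
from h import *
c=camera('wrist');save('w12',cv2.resize(c['frame'][150:420,100:460],(800,600)))
E
```

```text
(no output)
```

View pics/w12.png

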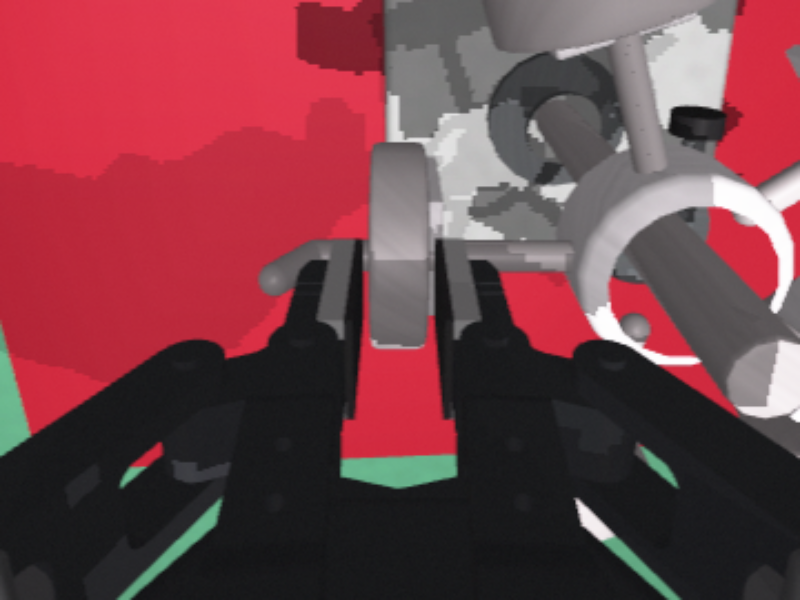

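Emit:
step_arm --pt "0.2 0 0 0.3 0 0 0" --pt "0.2 0 0 0.7 0 0 0" --pt "0.2 0 0 1.2 0 0 0" --pt "0.2 0 0 2 0 0 0" --pt "0.2 0 0 4 0 0 0" --pt "0.2 0 0 8 0 0 0" --pt "0.2 -2 0 11 0 0 0" --pt "0.2 -6 0 11 0 0 0" --pt "0.2 -9 0 11 0 0 0" --pt "0.2 -9 0 11 0 0 0"

```text
t: 18.85
position: [0.3924, -0.1121, 0.2653]
eef_rot: [0.711, 0.703, -0.0, -0.0]
ft_force: [0.3, 0.8, 0.0]
opening: 0.0172
```

```bash
python3 - <<'E'
from h import *
o=status.get_obs();print(o['position'],o['ft_force'],o['t'])
c=camera('wrist');save('w13',c['frame']);np.savez('pics/w13.npz',**c)
c=camera('scene');save('s13',cv2.resize(c['frame'][130:240,200:340],(763,600),interpolation=2))
for n,c in (('s',c),('w',np.load('pics/w13.npz'))):
    P=pts(c); d=P-np.array([.555,-.1125,.146]); hsv=cv2.cvtColor(c['frame'],cv2.COLOR_RGB2HSV)
    m=(c['depth']>0)&(abs(d[...,0]+.069)<.012)&(abs(d[...,1])<.035)&(d[...,2]>.008)&(d[...,2]<.025)&(hsv[...,1]<80)
    q=d[m];print(n,len(q),q.min(0),q.max(0),q.mean(0),cv2.minAreaRect((q[:,:2]*1e3).astype(np.float32)))
E
```

```text
[ 0.39238686 -0.11212744  0.2653307 ] [0.26023574 0.83652491 0.00458597] 18.85
s 153 [-0.07805469 -0.02134432  0.00807521] [-0.06024243  0.02299584  0.02352852] [-0.06638953  0.0019291   0.0149095 ] ((-69.39173889160156, 1.0564956665039062), (44.24925231933594, 17.493431091308594), 87.38951873779297)
w 817 [-0.0777605  -0.02134129  0.00800517] [-0.06280969  0.02176919  0.02010413] [-0.07149551  0.00240539  0.01487116] ((-70.58457946777344, 0.2462139129638672), (43.09194564819336, 14.32764720916748), 87.87906646728516)
```

View pics/s13.png

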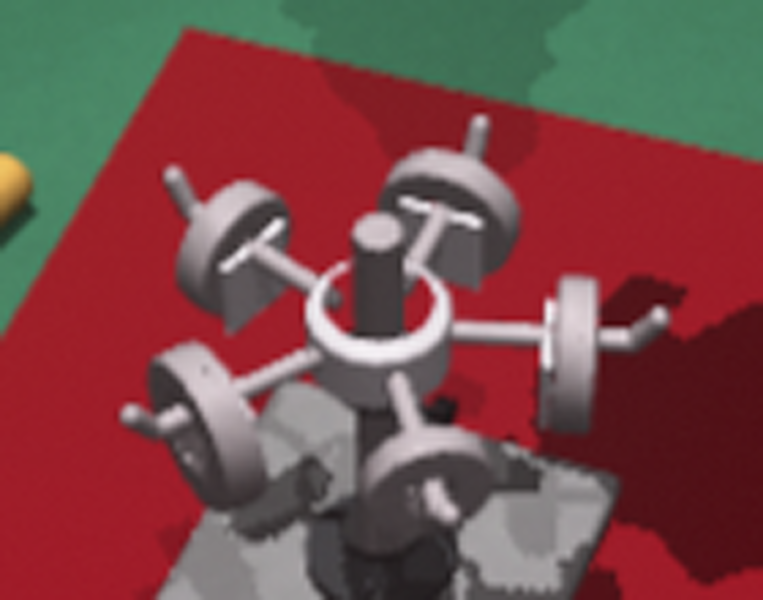

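View pics/w13.png

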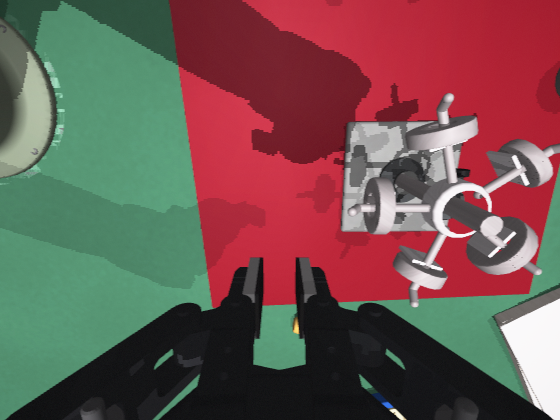

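Emit:
step_arm --pt "0.2 0 0 0 0 0 0" --pt "0.2 0 0 0 0 0 0" --pt "0.2 0 0 0 0 0 0" --pt "0.2 0 0 0 0 0 0" --pt "0.2 0 0 0 0 0 0" --pt "0.2 0 0 0 0 0 0" --pt "0.2 0 0 0 0 0 0" --pt "0.2 0 0 0 0 0 0" --pt "0.2 0 0 0 0 0 0" --pt "0.2 0 0 0 0 0 0"

```text
t: 19.95
position: [0.3954, -0.1128, 0.2645]
eef_rot: [0.711, 0.703, 0.0, 0.0]
ft_force: [0.5, 1.1, -0.1]
opening: 0.0172
```

```bash
python3 - <<'E'
from h import *
w0=np.load('pics/w13.npz')['frame'].astype(int); c=camera('wrist'); print(np.abs(c['frame'].astype(int)-w0).max(), (np.abs(c['frame'].astype(int)-w0).max(2)>40).sum())
s=camera('scene'); s0=np.load('pics/scene0.npz')
for n,(a,b,e,f) in dict(bottle=(295,360,265,320),driver=(150,210,155,215)).items():
    D=np.abs(s['frame'][a:b,e:f].astype(int)-s0['frame'][a:b,e:f]).max(2); print(n,(D>40).sum())
P=pts(c); d=P-np.array([.555,-.1125,.146]); hsv=cv2.cvtColor(c['frame'],cv2.COLOR_RGB2HSV)
m=(c['depth']>0)&(abs(d[...,0]+.069)<.014)&(abs(d[...,1])<.035)&(d[...,2]>.012)&(d[...,2]<.028)&(hsv[...,1]<80)
q=d[m];print(len(q),cv2.minAreaRect((q[:,:2]*1e3).astype(np.float32)),np.percentile(q[:,2],[90,98]))
E
```

```text
215 11049
bottle 0
driver 0
657 ((-70.56131744384766, 0.2780609130859375), (36.831825256347656, 14.497374534606934), 88.37622833251953) [0.01844901 0.0190608 ]
```

```bash
python3 -c "
from rig import ticket
print(ticket.close_job())"
```

```text
the job is handed in; nothing more can be done
None
```

The steel ring gauge is hanging on the carousel's bare hook, and I handed the job in at about 20 s of the 72 s allowed; no verdict was reported.

- **Turning the carousel:** I held the bare rod loosely between the jaws and swept it about 77° to the front. Camera images afterwards put it within about 1° of front. A fingertip touch put the rod's centre 146 mm above the bench.
- **Hanging the ring:** I gripped the ring at the top of its rim and passed it over the hook's tip without feeling contact. I lowered it until the hook pushed back with about 10 N, then released it and backed away.

**Last checks**
- **Position on the hook:** The ring's centre is 69.4 mm (scene camera) or 70.6 mm (wrist camera) from the axis, against a limit of 73.5 mm. It is about 0.3 to 1 mm off sideways, and its top is 19 mm above the rod as it should be.
- **Bottle and screwdriver:** Their parts of the image are unchanged from the start.
- **Inconclusive or slightly off:**
    - A wrist-image comparison to confirm the ring was still told me nothing, because the arm itself drifted about 3 mm between pictures.
    - The opening read about 12 mm on the 14 mm ring, but the grip held.
    - The ring met the hook about 1 mm lower than I had calculated.

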